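# Set a bottle stirring at step five of a blank-knob stirrer

## Robot

A 6-joint arm with a two-finger parallel gripper is mounted at the origin on the work surface. World frame = base frame: x ahead of the robot, y to its left, z up, the work surface at z = 0. Lengths are in mm, angles in degrees, forces in N, time in s.
With the tool pointing down it reaches from about 300 to 850 mm from the base axis. Payload 4.2 kg.
Tool frame: the origin (TCP) lies on the centre line of the jaws, within the pads' length; the fingertips stand 8 mm ahead of it and the grasp point (between the pads) lies 11 mm behind it; z points along the fingers, y is the line along which they close (so a half turn about z gives the same grasp; the last joint's range is limited). The gripper opens to 91 mm and grips with 3 to 60 N. Pads are 32 mm wide; open, the fingers measure 118 mm over their backs; the gripper's body (76 mm by 178 mm) begins 60 mm behind the grasp point.
Start: joints at [-76.031, 18.312, 89.639, -0, 72.044, -1.146], TCP at [149.935, -555.126, 196.176] pointing down, gripper open.
Joint ranges: [-177.97, 177.97], [-48.28, 115.42], [12.27, 149.76], [-77.06, 257.06], [2.81, 150.46], [-146.56, 146.56]. Speed limits (degrees/s): [147.25, 147.25, 180, 180, 180, 180].

## Interface

Orientations are given as [roll, pitch, yaw] about the fixed x, y, z axes, in that order (R = Rz(yaw) Ry(pitch) Rx(roll)).
In Python, from workcell import telemetry, eyes, ticket gives the robot as it stands. The module is installed in compiled form; this text tells all that it offers.
- The arm moves only by the shell command python3 -m crank 'ROWS' [OPENING] [FORCE]. ROWS is JSON, a list of rows, each an object of numbers: "dx", "dy", "dz": the shift along the world's x, y, z normalised to -1 to 1, where 1 is 80 cm; "yaw": the turn about the world's z normalised to -1 to 1, where 1 is 5 degrees. A call has 1 to 10 rows; each row shifts and turns the commanded pose from where the row before left it; what a row does not reach is not made up. A row lasts 1/8 s, in which the tool goes at most 62.5 mm and 10.7 degrees, less where a joint would pass 70% of its speed; a pose out of reach is approached as far as the arm can. A call with a number of a shift or a turn outside -1 to 1 is refused whole. A call with a gripper value outside its range is refused whole. OPENING is the opening, from 0 (shut) to 1 (fully open), set as the call begins (- or left out, the last holds). The fingers move at their own pace and stop on an object; FORCE is the grip in N (left out, the last holds). Time passes only in rows, so rows that do not move let the fingers close. It gives the time, the measured TCP pose, the force, the opening and the grip force at its end, in the units of the state.
- telemetry.state(): the state, without advancing time (a new reading comes with each control period).
- eyes.grab_frame(name): name is "side" or "top" or "wrist"; returns the picture (384x512x3 uint8, red, green, blue); there is no depth.
- eyes.calibration(name): a dict with "camera_matrix" (3x3 intrinsics, pixels), "k1" (the pictures are not rectified: a ray, as slopes to the right and down, at radius r is drawn at 1 + k1 r^2 times it, then the intrinsics apply), "world_from_camera" (4x4, takes a point from camera to world coordinates). Camera axes: x right, y down, z forward; pixel columns grow to the right and rows downward; lengths in mm; the calibration is good to about 2 mm. A picture is of the moment at which its call begins: read the wrist's pose just before it. calibration takes no time and is no camera call; for the wrist camera it gives the pose at the moment of the call.
- ticket.job_done(): hands the job in; it is judged then, once.
The state is a dict: "time_s": time; "qpos": joint angles; "qvel": joint speeds; "effort": joint torques, N m; "ee_pos": TCP position; "ee_rot": TCP orientation; "force": force on the tool from outside, world axes, zero at the start; "torque": the same for the moment, N m; "gripper_width": finger opening in mm; "gripper_force": force on a finger pad.
Only numpy, scipy, OpenCV 4.12 (cv2) and the standard library are available. Lean on these libraries where they do the work, as an engineer would, in place of code of your own. Each camera call takes 0.05 s, during which the arm holds its last target. There are 200 camera calls.

## Task

Stand the amber bottle with the orange cap upright in the middle of the magnetic stirrer's round plate and let go of it. Then set the stirrer to speed step five: its knob is blank, so turn it back anticlockwise, gently and without forcing it, to its end stop (off), and from there count five clicks up, clockwise, leaving the knob resting in the fifth click. Leave everything else on the bench as it stands.

Things in the scene. Friction and masses are not known exactly. Their poses are not given: they have to be found in the camera images.
- bottle_orange: To be stirred: amber glass bottle, 50 mm across and 115 mm high to the top of its ORANGE cap (cap 33 mm across, from 91 to 115 mm up; sloping shoulder from 66 to 82 mm up, neck 25 mm across under the cap). Origin: centre of its underside, z up. 0.13 to 0.25 kg. Best taken by the cap.
- stirrer: Magnetic stirrer, fixed: white case 256 mm long (its x) by 156 mm (its y). Origin: centre of its underside; -x end is the front. Front deck 52 mm above the bench, with the black knob; behind it the case steps up to 68 mm and carries the round white plate, 126 mm across, top 75 mm above the bench. Knob axis at x -85 mm, plate centre at x +55 mm, both y 0.
- plate_center (a point): Centre of the plate's top surface, where the bottle's underside goes; axes as the stirrer's.
- knob_top (a point): Centre of the knob's top, on its upright axis, 31 mm above the deck; turns with the knob, its x axis square to one flat. The knob: black, six-sided, 34 mm over the flats (39 over corners), grip height 28 mm; no pointer, and fitted at any angle on its shaft, so its angle does not tell the step. From above, anticlockwise is down to off, clockwise is up. It starts at step 2 to 6.
- knob_foot (a point): On the knob's axis at deck level; does not turn. 12 rest positions (off, steps 1 to 11) 24 degrees apart. Leaving one, the moment rises within 3 degrees to about 0.2 N m, fades to nothing half way, then the knob pulls itself on; let go, it settles in the nearest (at the start it may hang half way). Some 2 degrees past off is the end stop, on a stiff rubber buffer: there the moment goes on climbing, some 0.08 N m per degree, and over 0.6 N m is forcing it.
- bottle_red: Bystander, leave alone: amber glass bottle, 50 mm across and 115 mm high to the top of its RED cap (cap 33 mm across, from 91 to 115 mm up; sloping shoulder from 66 to 82 mm up, neck 25 mm across under the cap). Origin: centre of its underside, z up.
- bottle_white: Bystander, leave alone: amber glass bottle, 50 mm across and 115 mm high to the top of its WHITE cap (cap 33 mm across, from 91 to 115 mm up; sloping shoulder from 66 to 82 mm up, neck 25 mm across under the cap). Origin: centre of its underside, z up.
- media_bottle: Bystander: clear round bottle with a blue cap, 70 mm across, 138 mm high; origin: centre of its underside.
- vial_a: Bystander: small clear vial with a black cap, 27 mm across, 57 mm high; origin: centre of its underside.
- vial_b: Bystander: small clear vial with a black cap, 27 mm across, 57 mm high; origin: centre of its underside.
- petri_dish: Bystander: clear dish, 90 mm across, 15 mm high; origin: centre of its underside.
- tip_box: Bystander: blue box with a clear lid, 87 x 124 x 64 mm; origin: centre of its underside.
- marker: Bystander: marker pen lying along its x, 130 mm long, 13 mm thick; origin: on the bench under its middle.
There are look-alikes about, which are no part of the job. What is shaped like the bottle_orange but green or yellow is not meant.

How it is judged (in metres and radians):
On the way, in this order (a step that is already met when the one before it is completed fails the run):
1. the orange-capped bottle stands upright in the middle of the stirrer plate, let go (horizontal distance between bottle_orange and plate_center below 0.015 m and z of bottle_orange in the frame of plate_center between -0.004 and 0.004 m and angle between bottle_orange's own z axis and vertical below 0.08 rad and contact force between the fingers and bottle_orange below 0.1 N), for 0.2 s.
2. with the bottle on the plate, the knob is turned back to its end stop (off: inside, the sprung roller sits between scallops 0 and 1 of its wheel, or the lug touches the lower stop) (horizontal distance between bottle_orange and plate_center below 0.015 m and z of bottle_orange in the frame of plate_center between -0.004 and 0.004 m and angle between bottle_orange's own z axis and vertical below 0.08 rad and ((contact force between roller_c0 and scallop0 above 0.5 N and contact force between roller_c0 and scallop1 above 0.5 N) or contact force between lug and stop_low_c0 above 0.5 N)), for 0.06 s.
At the end, for the whole second after the job is handed in: The orange-capped bottle stands upright (within 0.08 rad) on the stirrer plate with its axis within 15 mm of the plate's centre, at rest, and the knob rests in the fifth click clockwise from its anticlockwise end stop (inside, the sprung roller sits between scallops 5 and 6) (horizontal distance between bottle_orange and plate_center below 0.015 m and z of bottle_orange in the frame of plate_center between -0.004 and 0.004 m and angle between bottle_orange's own z axis and vertical below 0.08 rad and contact force between roller_c0 and scallop5 above 0.5 N and contact force between roller_c0 and scallop6 above 0.5 N and linear speed of bottle_orange below 0.02 m/s); the robot touches nothing.
It fails at once if the knob's end stop is forced: the stop inside carries more than 20 N, about 0.6 N m at the knob (contact force between lug and stop_low_c0 above 20 N or contact force between lug and stop_high_c0 above 20 N).
It fails at once if the orange-capped bottle is tipped over (more than 0.6 rad) (angle between bottle_orange's own z axis and vertical above 0.6 rad).
It fails at once if another thing on the bench is pushed more than 25 mm from its place (distance of any of bottle_red, bottle_white, media_bottle, vial_a, vial_b, petri_dish, tip_box, marker from where it was at the start of the episode above 0.025 m).
It also fails if it takes over 72 s, if anything falls off the work surface, if the arm or the gripper's body presses on something with over 40 N, if the wrist force passes 120 N, or if a joint passes its speed limit or range.

## Working session

There is one attempt and no reset: what is moved stays moved. The work goes in short steps, Python scripts to look and compute and a shell command to move; the robot and the scene stay as the last step left them, time stands still between calls to the robot, and variables do not carry over. Pictures are saved under pics/ and viewed, at most 10 in all, crops included, and the job is handed in when it is done.

```bash
mkdir -p pics
cat > h.py <<'E'
import numpy as np, cv2
from workcell import telemetry, eyes, ticket
def px2w(name,u,v,z,cal=None):
    c=cal or eyes.calibration(name); K=np.array(c["camera_matrix"]); T=np.array(c["world_from_camera"])
    p=cv2.undistortPoints(np.array([[[u,v]]],float),K,np.array([c["k1"],0,0,0,0.]))[0,0]
    # inverse of radial model
    d=T[:3,:3]@np.array([p[0],p[1],1]); o=T[:3,3]; return (o+d*(z-o[2])/d[2])
def w2px(name,P,cal=None):
    c=cal or eyes.calibration(name); K=np.array(c["camera_matrix"]); T=np.array(c["world_from_camera"])
    q=T[:3,:3].T@(np.array(P,float)-T[:3,3]); x=q[:2]/q[2]; x=x*(1+c["k1"]*(x@x)); return K[:2,:2]@x+K[:2,2]
def save(name,fn,crop=None,s=1):
    im=eyes.grab_frame(name)[:,:,::-1]
    if crop: a,b,c,d=crop; im=im[b:d,a:c]
    cv2.imwrite(fn,cv2.resize(im,None,fx=s,fy=s,interpolation=cv2.INTER_CUBIC))
E
python3 - <<'E'
from h import *
save("top","pics/top.png",None,1.5); save("side","pics/side.png",None,1.5)
for n in("top","side"): print(eyes.calibration(n))
print(telemetry.state())
E
```

```text
{'camera_matrix': array([[385.4963875 ,   0.        , 258.54012358],
       [  0.        , 385.4963875 , 185.89152581],
       [  0.        ,   0.        ,   1.        ]]), 'k1': -0.054581436992028685, 'world_from_camera': array([[-1.94814434e-02, -9.98505907e-01,  5.10531736e-02,
         5.06431171e+02],
       [-9.99801790e-01,  1.96655313e-02,  3.10592200e-03,
         2.19152718e+01],
       [-4.10526925e-03, -5.09825465e-02, -9.98691107e-01,
         1.38996613e+03],
       [ 0.00000000e+00,  0.00000000e+00,  0.00000000e+00,
         1.00000000e+00]])}
{'camera_matrix': array([[448.67857862,   0.        , 267.22218275],
       [  0.        , 448.67857862, 187.29408276],
       [  0.        ,   0.        ,   1.        ]]), 'k1': -0.11384102476664083, 'world_from_camera': array([[-9.89864219e-01, -1.05921117e-01,  9.46020341e-02,
         4.41634036e+02],
       [-1.41939076e-01,  7.15805675e-01, -6.83721825e-01,
         1.00006015e+03],
       [ 4.70390666e-03, -6.90219496e-01, -7.23584771e-01,
         1.06599003e+03],
       [ 0.00000000e+00,  0.00000000e+00,  0.00000000e+00,
         1.00000000e+00]])}
{'time_s': 0.1, 'qpos': array([-7.60314400e+01,  1.83464215e+01,  8.97003606e+01,  2.06086119e-03,
        7.20444343e+01, -1.14741592e+00]), 'qvel': array([-0.06852173, -0.15447588, -0.12698317, -0.06583641,  0.05158799,
        0.04128487]), 'effort': array([ 5.47995187e-04, -4.13333023e+01, -2.32509577e+01,  7.28851953e-02,
        4.22188779e-02, -6.01284228e-05]), 'ee_pos': array([ 149.82372504, -554.62699515,  195.41358924]), 'ee_rot': array([-1.79908841e+02, -3.78567548e-03,  1.51153360e+01]), 'force': array([ 0.30769655,  0.31678702, -0.0035876 ]), 'torque': array([0.01452543, 0.03390955, 0.01364659]), 'gripper_force': 0.0, 'gripper_width': 91.24188988002977}
```

View pics/top.png

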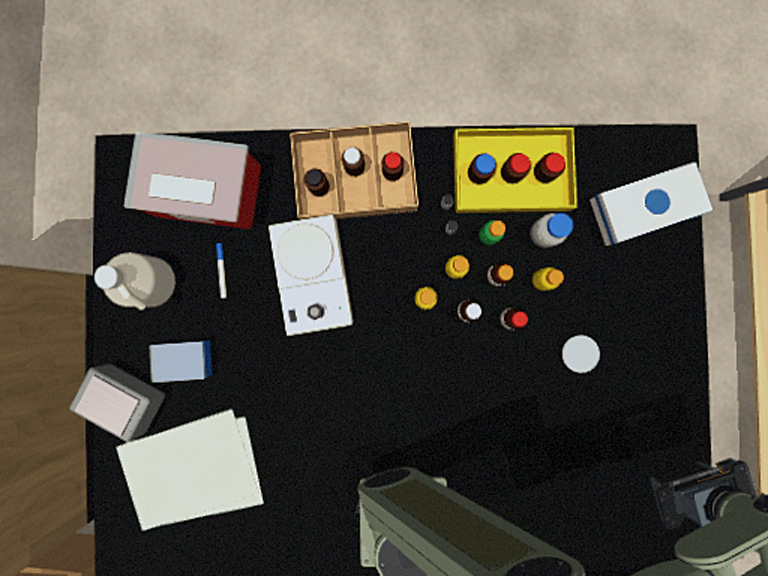

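View pics/side.png

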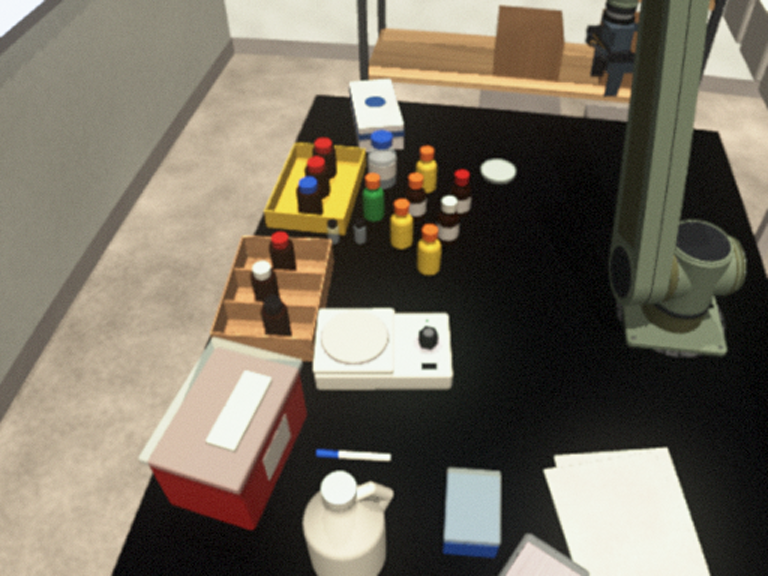

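The top view shows the amber, orange-capped bottle at about (505,272) in the 1.5x picture. It has yellow bottles on both sides, green behind, and white and red in front. The stirrer plate is at about (305,251) and the knob at (316,312). I'll enlarge both areas.

Run:
```python
from h import *
im=eyes.grab_frame("top")[:,:,::-1]
a=cv2.resize(im[140:225,270:385],(805-5,591),interpolation=cv2.INTER_CUBIC)
b=cv2.resize(im[140:230,170:245],None,fx=6,fy=6,interpolation=cv2.INTER_CUBIC)
cv2.imwrite("pics/a.png",cv2.resize(im[140:225,170:380],None,fx=3.8,fy=3.8,interpolation=cv2.INTER_CUBIC))
for n,u,v,z in [("orange",505,272,115),("yelR",548,279,115),("yelL",457,266,115),("green",494,229,115),("red",518,320,115),("white",473,311,115),("yelLL",427,297,115),("plate",305,251,75),("knob",316,312,83)]:
    print(n,px2w("top",u/1.5,v/1.5,z).round(0))
```

```text
orange [ 582. -234.  115.]
yelR [ 564. -329.  115.]
yelL [ 597. -128.  115.]
green [ 678. -212.  115.]
red [ 475. -259.  115.]
white [ 497. -160.  115.]
yelLL [530. -60. 115.]
plate [641. 214.  75.]
knob [501. 190.  83.]
```

View pics/a.png

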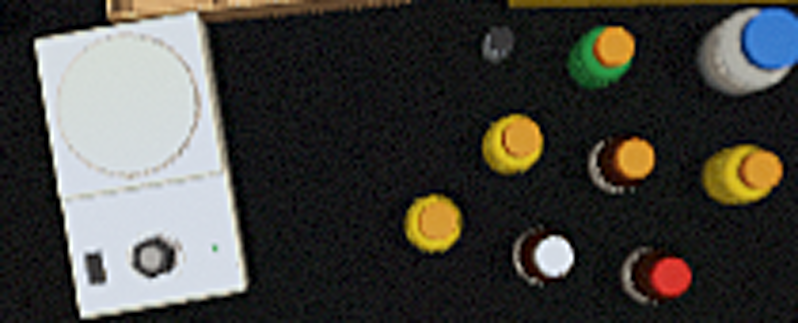

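The crop shows the orange cap at about (634,159), the plate centre at (128,105) and the knob at (152,257). I'll move above the bottle and check with the wrist camera.

```bash
python3 -c "
from h import *
for n,u,v,z in [('orange',634,159,115),('plate',128,105,75),('knob',152,257,83)]: print(n,px2w('top',170+(u+.5)/3.8-.5,140+(v+.5)/3.8-.5,z).round(1))
for n,u,v in [('c1',36,38),('c2',203,12)]: print(n,px2w('top',170+u/3.8,140+v/3.8,68).round(1))
for n,u,v in [('c3',83,317),('c4',246,288)]: print(n,px2w('top',170+u/3.8,140+v/3.8,52).round(1))
"
python3 -m crank '[{"dx":0.054,"dy":0.04},{"dx":0.054,"dy":0.04},{"dx":0.054,"dy":0.04},{"dx":0.054,"dy":0.04},{"dx":0.054,"dy":0.04},{"dx":0.054,"dy":0.04},{"dx":0.054,"dy":0.04},{"dx":0.054,"dy":0.04},{"dx":0.054,"dy":0.04},{"dx":0.054,"dy":0.04}]' 0.75
python3 - <<'E'
from h import *
print(telemetry.state()["ee_pos"],telemetry.state()["ee_rot"],telemetry.state()["qpos"])
c=eyes.calibration("wrist");print(c)
save("wrist","pics/w1.png",None,1.5)
print([w2px("wrist",[582,-234,115],c)*1.5])
E
```

```text
orange [ 581.2 -233.   115. ]
plate [641.4 214.2  75. ]
knob [504.  193.2  83. ]
c1 [703.8 297.3  68. ]
c2 [724.4 144.6  68. ]
c3 [449.1 259.9  52. ]
c4 [472.8 110.5  52. ]
[ 149.82861488 -554.71946079  195.51579326] [-1.79923364e+02 -2.46278328e-03  1.51141204e+01] [-7.60325580e+01  1.83428708e+01  8.96905280e+01  9.76199345e-04
  7.20432712e+01 -1.14698158e+00]
{'camera_matrix': array([[268.86193636,   0.        , 253.79554517],
       [  0.        , 268.86193636, 195.84725606],
       [  0.        ,   0.        ,   1.        ]]), 'k1': -0.023671728050411952, 'world_from_camera': array([[ 2.60783300e-01, -9.33411388e-01, -2.46445229e-01,
         2.19485119e+02],
       [-9.65396920e-01, -2.52387788e-01, -6.56444394e-02,
        -5.35624415e+02],
       [-9.26498914e-04,  2.55036439e-01, -9.66930999e-01,
         3.84647364e+02],
       [ 0.00000000e+00,  0.00000000e+00,  0.00000000e+00,
         1.00000000e+00]])}
[array([   4.65767122, -631.52314221])]validation failed for argument at $[0]...
```

View pics/w1.png

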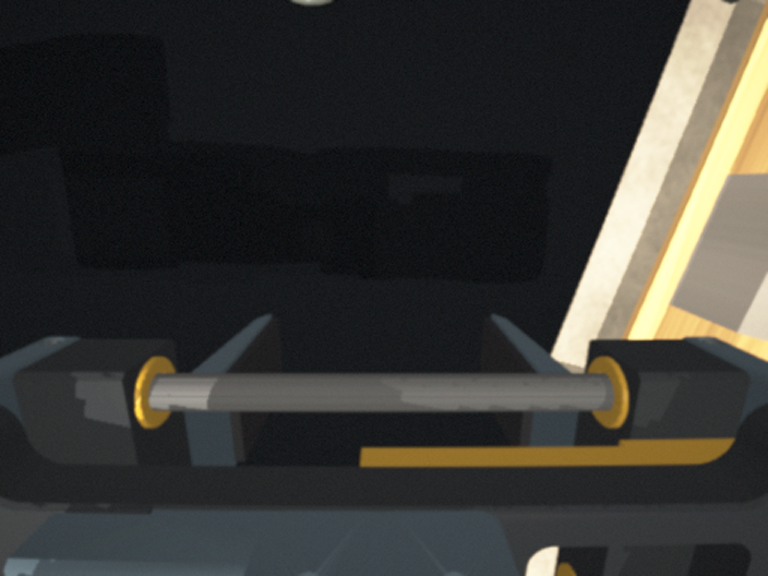

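The move was refused, and the wrist view shows only empty bench. Each row probably needs all four keys.

```bash
python3 -m crank '[{"dx":0.054,"dy":0.04,"dz":0,"yaw":0},{"dx":0.054,"dy":0.04,"dz":0,"yaw":0},{"dx":0.054,"dy":0.04,"dz":0,"yaw":0},{"dx":0.054,"dy":0.04,"dz":0,"yaw":0},{"dx":0.054,"dy":0.04,"dz":0,"yaw":0},{"dx":0.054,"dy":0.04,"dz":0,"yaw":0},{"dx":0.054,"dy":0.04,"dz":0,"yaw":0},{"dx":0.054,"dy":0.04,"dz":0,"yaw":0},{"dx":0.054,"dy":0.04,"dz":0,"yaw":0},{"dx":0.054,"dy":0.04,"dz":0,"yaw":0}]' 0.75
python3 - <<'E'
from h import *
s=telemetry.state();print(s["ee_pos"],s["ee_rot"],s["qpos"])
c=eyes.calibration("wrist")
im=eyes.grab_frame("wrist"); cv2.imwrite("pics/w2.png",cv2.resize(im[:,:,::-1],None,fx=1.5,fy=1.5))
print([w2px("wrist",[581.5,-233,115],c)*1.5])
E
```

```text
time_s: 1.45
ee_pos: [583.2, -233.9, 196.0]
ee_rot: [180.0, 0.0, 15.1]
force: [0.7, -0.8, -1.1]
gripper_width: 68.2
gripper_force: 0.0
[ 583.15621554 -233.88914904  195.98610292] [1.79992092e+02 1.75727099e-02 1.51252257e+01] [-2.28936173e+01  2.31735708e+01  8.22078195e+01 -1.76858956e-02
  7.46275838e+01  5.19858455e+01]
[array([379.42003573, 296.98504454])]
```

View pics/w2.png

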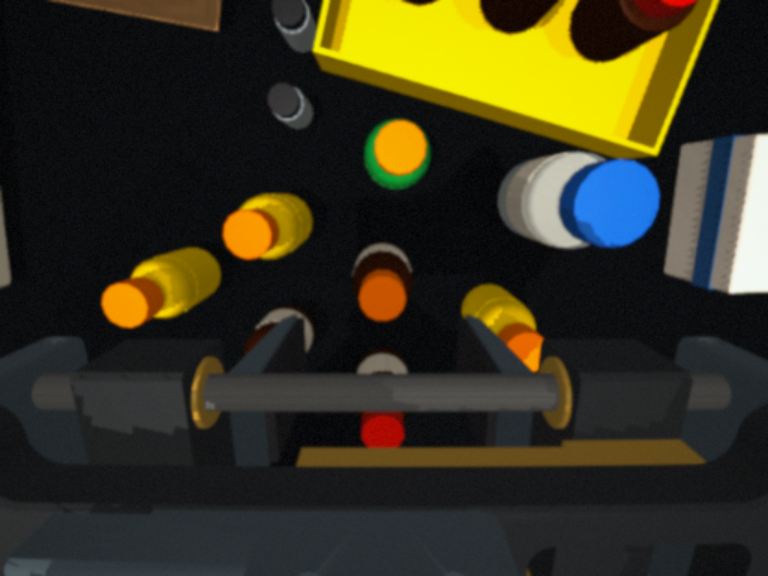

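The wrist view agrees with the estimate to about 2 mm: the cap is seen at (382,295) and predicted at (379,297). I'll descend and grip the cap.

```bash
python3 -m crank '[{"dx":0,"dy":-0.001,"dz":-0.04,"yaw":0},{"dx":0,"dy":0,"dz":-0.04,"yaw":0},{"dx":0,"dy":0,"dz":-0.03,"yaw":0},{"dx":0,"dy":0,"dz":-0.015,"yaw":0},{"dx":0,"dy":0,"dz":0,"yaw":0},{"dx":0,"dy":0,"dz":0,"yaw":0}]'
python3 -m crank '[{"dx":0,"dy":0,"dz":0,"yaw":0},{"dx":0,"dy":0,"dz":0,"yaw":0},{"dx":0,"dy":0,"dz":0,"yaw":0},{"dx":0,"dy":0,"dz":0,"yaw":0},{"dx":0,"dy":0,"dz":0,"yaw":0},{"dx":0,"dy":0,"dz":0,"yaw":0},{"dx":0,"dy":0,"dz":0,"yaw":0},{"dx":0,"dy":0,"dz":0,"yaw":0}]' 0.2 20
```

```text
time_s: 2.25
ee_pos: [582.6, -236.4, 97.3]
ee_rot: [179.9, -0.1, 15.1]
force: [-0.1, -0.2, -0.4]
gripper_width: 68.4
gripper_force: 0.0
time_s: 3.25
ee_pos: [583.1, -236.4, 98.2]
ee_rot: [179.9, -0.2, 15.1]
force: [-1.6, -0.0, 7.6]
gripper_width: 18.3
gripper_force: 7.9
```

The width is 18 mm, less than the 33 mm cap, so I'll look.

Run:
```python
from h import *
s=telemetry.state();print(s["ee_pos"],s["gripper_width"],s["gripper_force"],s["force"])
w=cv2.resize(eyes.grab_frame("wrist")[100:340,130:390,::-1],None,fx=1.5,fy=1.5)
u,v=w2px("side",[583,-235,100]);u,v=int(u),int(v)
sd=cv2.resize(eyes.grab_frame("side")[v-50:v+50,u-55:u+55,::-1],None,fx=3.6,fy=3.6,interpolation=cv2.INTER_CUBIC)
cv2.imwrite("pics/c3.png",np.hstack([w,sd[:360]]))
```

```text
[ 583.05981581 -236.40862353   98.1692384 ] 18.304321449609876 7.892305365207903 [-1.63106859 -0.01624452  7.56469632]
```

View pics/c3.png

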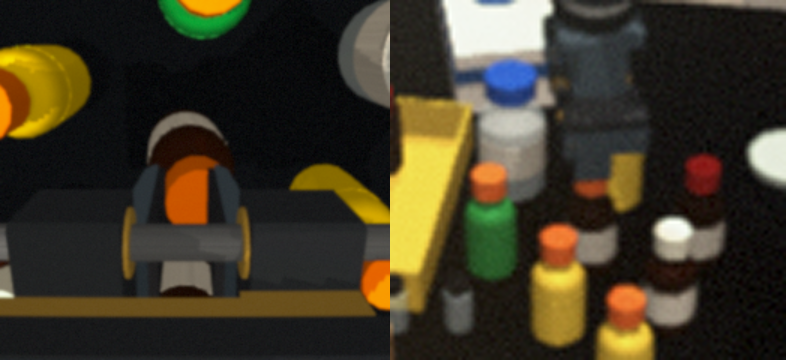

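Run:
```python
from h import *
c=eyes.calibration("wrist")
for u,v in [(193,157),(193,225),(165,185),(210,185)]: print(px2w("wrist",130+u/1.5,100+v/1.5,115,c).round(1))
for P in ([583,-235,115],[583,-235,0]): print((w2px("wrist",P,c)-[130,100])*1.5)
im=eyes.grab_frame("wrist")[150:300,190:330,::-1]
cv2.imwrite("pics/c4.png",cv2.resize(im,None,fx=4,fy=4,interpolation=cv2.INTER_CUBIC))
```

```text
[ 603.7 -233.7  115. ]
[ 571.8 -242.5  115. ]
[ 587.6 -224.9  115. ]
[ 592.9 -244.6  115. ]
[183.82933101 199.50027517]
[184.09313069 139.06607157]
```

View pics/c4.png

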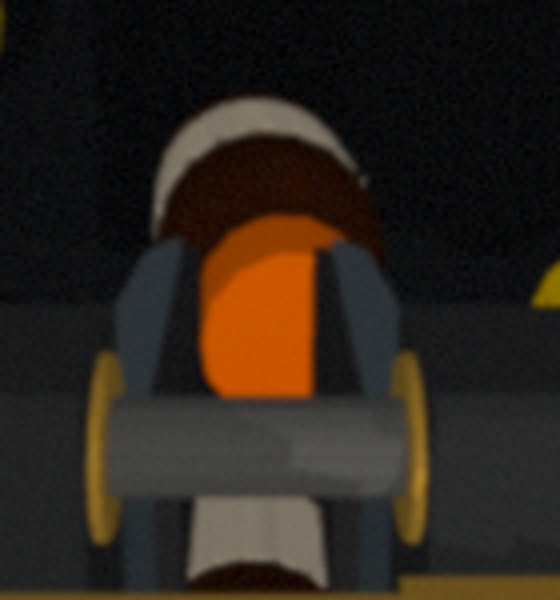

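Run:
```python
from h import *
c=eyes.calibration("wrist"); s=telemetry.state(); print(s["ee_pos"],s["ee_rot"],s["gripper_width"])
p=s["ee_pos"]; a=np.deg2rad(s["ee_rot"][2]); X=np.array([np.cos(a),np.sin(a),0]);Y=np.array([np.sin(a),-np.cos(a),0])
f=lambda P:((w2px("wrist",P,c)-[190,150])*4).round(0)
for w in(18.3,33):
  for sg in(-1,1):
    print(w,sg,[f(p+X*16+Y*sg*w/2+np.array([0,0,dz])) for dz in(-8,20)])
print("cap circle at gripper axis", [f([p[0],p[1],115]+16.5*d) for d in(X,-X,Y,-Y)])
print("body r25 z66", [f([p[0],p[1],66]+25*d) for d in(X,-X,Y,-Y)])
print("base r25 z0", [f([p[0],p[1],0]+25*d) for d in(X,-X,Y,-Y)])
print(np.array(c["world_from_camera"])[:3,3])
```

```text
[ 583.06307308 -236.40565457   98.17146888] [ 1.79861560e+02 -1.60430617e-01  1.51220705e+01] 18.677264965049602
18.3 -1 [array([210., 205.]), array([203., 251.])]
18.3 1 [array([306., 205.]), array([314., 251.])]
33 -1 [array([171., 205.]), array([159., 251.])]
33 1 [array([344., 205.]), array([358., 251.])]
cap circle at gripper axis [array([258., 242.]), array([258., 421.]), array([354., 334.]), array([162., 334.])]
body r25 z66 [array([257., 133.]), array([257., 353.]), array([373., 246.]), array([141., 246.])]
base r25 z0 [array([256.,  82.]), array([256., 258.]), array([347., 172.]), array([165., 172.])]
[ 652.02736297 -216.73098543  287.48641557]
```

The wrist crop shows the right finger hiding part of the cap. The gap at the pads is about 112 px (18 mm), and the upward force is 7.6 N. So the tips sit on top of the cap, and they reach about 20 mm less far down than I assumed. I'll open, check and go lower.

```bash
python3 -m crank '[{"dx":0,"dy":0,"dz":0.01,"yaw":0},{"dx":0,"dy":0,"dz":0.01,"yaw":0},{"dx":0,"dy":0,"dz":0,"yaw":0},{"dx":0,"dy":0,"dz":0,"yaw":0},{"dx":0,"dy":0,"dz":0,"yaw":0},{"dx":0,"dy":0,"dz":0,"yaw":0}]' 0.75
python3 - <<'E'
from h import *
s=telemetry.state();p=s["ee_pos"];print(p,s["gripper_width"])
c=eyes.calibration("wrist");im=eyes.grab_frame("wrist")
cv2.imwrite("pics/c5.png",cv2.resize(im[100:300,130:390,::-1],None,fx=3,fy=3,interpolation=cv2.INTER_CUBIC))
f=lambda P:((w2px("wrist",P,c)-[130,100])*3).round(0)
a=np.deg2rad(s["ee_rot"][2]); X=np.array([np.cos(a),np.sin(a),0]);Y=np.array([np.sin(a),-np.cos(a),0])
q=np.array([p[0],p[1],0])
print("cap at axis",[f(q+[0,0,115]+16.5*d) for d in(X,-X,Y,-Y)],"base",[f(q+25*d) for d in(X,-X,Y,-Y)])
E
```

```text
time_s: 4.15
ee_pos: [581.8, -235.9, 111.9]
ee_rot: [-180.0, 0.0, 15.1]
force: [-0.6, -0.1, -0.1]
gripper_width: 67.8
gripper_force: 0.0
[ 581.78754667 -235.86938738  111.85893193] 67.8243009208354
cap at axis [array([373., 314.]), array([373., 440.]), array([440., 379.]), array([306., 379.])] base [array([373., 205.]), array([373., 331.]), array([438., 269.]), array([307., 269.])]
```

View pics/c5.png

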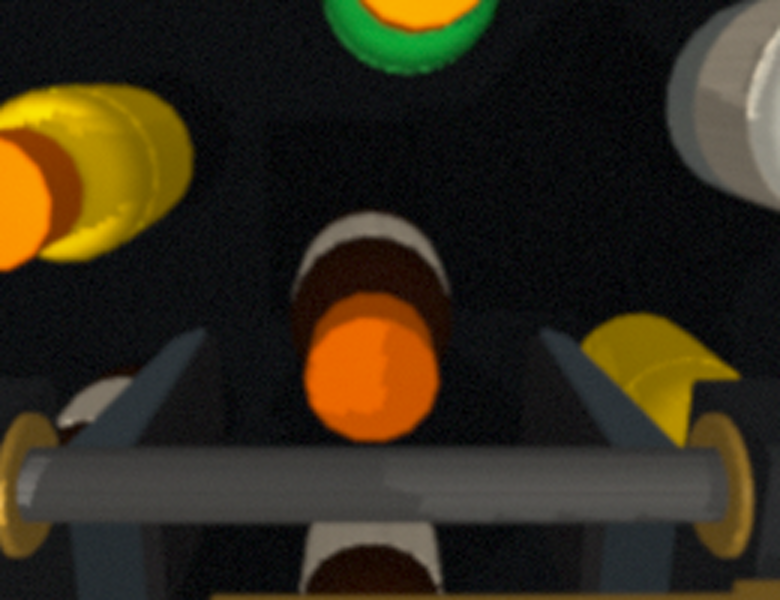

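The bottle stands untouched, and the cap sits centred in the jaws at (372,370). The tips are really about 17 mm above the reported TCP. I'll go down to TCP z of about 78 and grip again.

```bash
python3 -m crank '[{"dx":0,"dy":0,"dz":-0.015,"yaw":0},{"dx":0,"dy":0,"dz":-0.015,"yaw":0},{"dx":0,"dy":0,"dz":-0.0125,"yaw":0},{"dx":0,"dy":0,"dz":0,"yaw":0},{"dx":0,"dy":0,"dz":0,"yaw":0}]'
python3 -m crank '[{"dx":0,"dy":0,"dz":0,"yaw":0},{"dx":0,"dy":0,"dz":0,"yaw":0},{"dx":0,"dy":0,"dz":0,"yaw":0},{"dx":0,"dy":0,"dz":0,"yaw":0},{"dx":0,"dy":0,"dz":0,"yaw":0},{"dx":0,"dy":0,"dz":0,"yaw":0},{"dx":0,"dy":0,"dz":0,"yaw":0}]' 0.2 20
```

```text
time_s: 4.82
ee_pos: [582.2, -236.0, 78.3]
ee_rot: [180.0, -0.0, 15.1]
force: [0.2, -0.8, 0.9]
gripper_width: 68.5
gripper_force: 0.0
time_s: 5.7
ee_pos: [582.0, -235.8, 78.3]
ee_rot: [-180.0, -0.0, 15.1]
force: [-0.5, -0.2, 1.7]
gripper_width: 32.7
gripper_force: 20.0
```

Gripped: 32.7 mm at 20 N. Next I lift and carry it over.

```bash
python3 -m crank '[{"dx":0,"dy":0,"dz":0.02,"yaw":0},{"dx":0,"dy":0,"dz":0.04,"yaw":0},{"dx":0,"dy":0,"dz":0.05,"yaw":0},{"dx":0,"dy":0,"dz":0.05,"yaw":0},{"dx":0,"dy":0,"dz":0.02,"yaw":0},{"dx":0,"dy":0,"dz":0,"yaw":0}]' - 30
python3 -m crank '[{"dx":0.004,"dy":0.03,"dz":0,"yaw":0},{"dx":0.008,"dy":0.06,"dz":0,"yaw":0},{"dx":0.009,"dy":0.07,"dz":0,"yaw":0},{"dx":0.009,"dy":0.07,"dz":0,"yaw":0},{"dx":0.009,"dy":0.07,"dz":0,"yaw":0},{"dx":0.009,"dy":0.07,"dz":0,"yaw":0},{"dx":0.009,"dy":0.07,"dz":0,"yaw":0},{"dx":0.009,"dy":0.07,"dz":0,"yaw":0},{"dx":0.006,"dy":0.0425,"dz":0,"yaw":0},{"dx":0.002,"dy":0.01,"dz":0,"yaw":0}]'
python3 - <<'E'
from h import *
s=telemetry.state();p=s["ee_pos"];print(p,s["ee_rot"],s["gripper_width"],s["qpos"])
c=eyes.calibration("wrist");im=eyes.grab_frame("wrist")[:,:,::-1].copy()
f=lambda P:tuple(int(x) for x in w2px("wrist",P,c).round())
for t in np.linspace(0,2*np.pi,60): cv2.circle(im,f([641.4+63*np.cos(t),214.2+63*np.sin(t),75]),0,(0,0,255),-1)
cv2.imwrite("pics/w6.png",cv2.resize(im,None,fx=1.5,fy=1.5,interpolation=cv2.INTER_CUBIC))
E
```

```text
time_s: 6.45
ee_pos: [582.2, -236.1, 223.1]
ee_rot: [179.9, -0.1, 15.1]
force: [-0.9, 0.2, -1.8]
gripper_width: 32.0
gripper_force: 30.0
time_s: 7.7
ee_pos: [640.0, 216.0, 219.2]
ee_rot: [180.0, 0.3, 15.3]
force: [1.3, -0.8, -1.2]
gripper_width: 32.2
gripper_force: 30.0
[640.04823977 216.03684048 219.15597783] [179.99008008   0.27314759  15.28308887] 32.15237618392856 [1.76749730e+01 2.71576029e+01 7.24217034e+01 1.50810554e-03
 8.06940173e+01 9.23916130e+01]
```

View pics/w6.png

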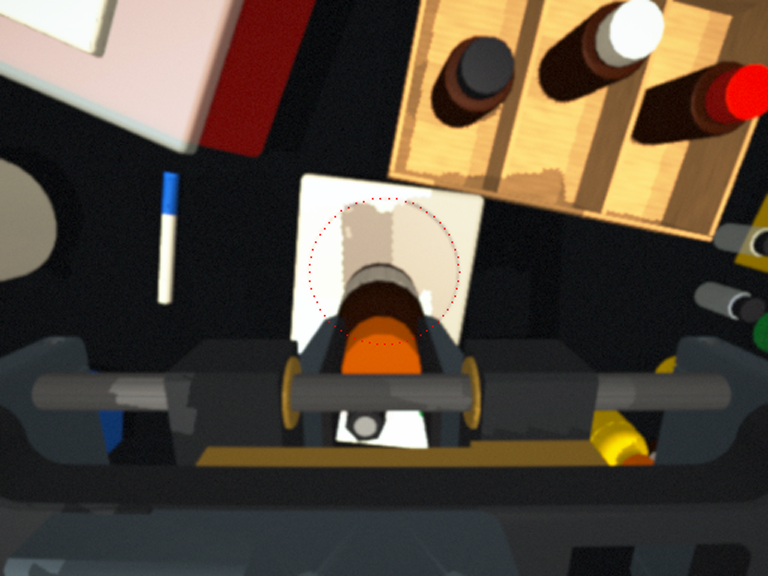

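The plate circle predicted in red fits the case symmetrically, and the bottle hangs upright over it. I'll lower it.

```bash
python3 -m crank '[{"dx":0.001,"dy":-0.002,"dz":-0.03,"yaw":0},{"dx":0,"dy":0,"dz":-0.03,"yaw":0},{"dx":0,"dy":0,"dz":-0.02,"yaw":0},{"dx":0,"dy":0,"dz":0,"yaw":0},{"dx":0,"dy":0,"dz":0,"yaw":0},{"dx":0,"dy":0,"dz":0,"yaw":0}]'
```

```text
time_s: 8.5
ee_pos: [642.6, 212.5, 159.4]
ee_rot: [180.0, -0.1, 15.1]
force: [0.2, 0.3, -1.9]
gripper_width: 32.5
gripper_force: 30.0
```

```bash
python3 -m crank '[{"dx":0,"dy":0,"dz":-0.0015,"yaw":0},{"dx":0,"dy":0,"dz":0,"yaw":0},{"dx":0,"dy":0,"dz":0,"yaw":0}]'
```

```text
time_s: 8.88
ee_pos: [641.9, 212.5, 157.1]
ee_rot: [180.0, -0.0, 15.1]
force: [0.5, 0.3, -1.4]
gripper_width: 32.5
gripper_force: 30.0
```

```bash
python3 -m crank '[{"dx":0,"dy":0.002,"dz":-0.003,"yaw":0},{"dx":0,"dy":0,"dz":0,"yaw":0},{"dx":0,"dy":0,"dz":0,"yaw":0}]'
python3 -m crank '[{"dx":0,"dy":0,"dz":-0.0015,"yaw":0},{"dx":0,"dy":0,"dz":0,"yaw":0},{"dx":0,"dy":0,"dz":0,"yaw":0}]'
```

```text
time_s: 9.25
ee_pos: [641.9, 214.1, 154.5]
ee_rot: [180.0, 0.0, 15.1]
force: [-0.2, 0.1, -1.7]
gripper_width: 31.8
gripper_force: 30.0
time_s: 9.62
ee_pos: [641.9, 214.0, 153.4]
ee_rot: [180.0, 0.0, 15.1]
force: [-0.1, -1.0, -2.1]
gripper_width: 32.2
gripper_force: 30.0
```

```bash
python3 -m crank '[{"dx":0,"dy":0,"dz":-0.0013,"yaw":0},{"dx":0,"dy":0,"dz":0,"yaw":0},{"dx":0,"dy":0,"dz":0,"yaw":0}]'
```

```text
time_s: 10.0
ee_pos: [642.2, 214.2, 153.2]
ee_rot: [-180.0, -0.1, 15.1]
force: [-0.1, 0.4, 4.9]
gripper_width: 32.3
gripper_force: 30.0
```

The bottle touches the plate. I'll release it, go up and move over to the knob.

```bash
python3 -m crank '[{"dx":0,"dy":0,"dz":0,"yaw":0},{"dx":0,"dy":0,"dz":0,"yaw":0},{"dx":0,"dy":0,"dz":0,"yaw":0},{"dx":0,"dy":0,"dz":0,"yaw":0},{"dx":0,"dy":0,"dz":0,"yaw":0},{"dx":0,"dy":0,"dz":0.03,"yaw":0},{"dx":0,"dy":0,"dz":0.05,"yaw":0},{"dx":0,"dy":0,"dz":0.02,"yaw":0},{"dx":0,"dy":0,"dz":0,"yaw":0}]' 0.75
python3 -m crank '[{"dx":-0.05,"dy":-0.007,"dz":0,"yaw":0},{"dx":-0.07,"dy":-0.01,"dz":0,"yaw":0},{"dx":-0.053,"dy":-0.0075,"dz":0,"yaw":0},{"dx":0,"dy":0,"dz":-0.04,"yaw":0},{"dx":0,"dy":0,"dz":-0.04,"yaw":0},{"dx":0,"dy":0,"dz":0,"yaw":0},{"dx":0,"dy":0,"dz":0,"yaw":0}]'
python3 - <<'E'
from h import *
s=telemetry.state();p=s["ee_pos"];print(p,s["ee_rot"],s["qpos"])
c=eyes.calibration("wrist");im=eyes.grab_frame("wrist")[:,:,::-1]
u,v=w2px("wrist",[503.5,194,83],c);print(u,v); u,v=int(u),int(v); np.savez("k.npz",im=im,T=c["world_from_camera"],u=u,v=v)
k=cv2.resize(im[v-45:v+30,u-40:u+40],(400,375),interpolation=cv2.INTER_CUBIC)
a,b=[int(x) for x in w2px("side",[641.4,214.2,110])]
sd=cv2.resize(eyes.grab_frame("side")[b-37:b+38,a-40:a+40,::-1],(400,375),interpolation=cv2.INTER_CUBIC)
cv2.imwrite("pics/k.png",np.hstack([k,sd]));print(u-40,v-45,a-40,b-37)
print(w2px("side",[641.4,214.2,190])-[a-40,b-37])
E
```

```text
time_s: 11.12
ee_pos: [642.4, 214.2, 233.3]
ee_rot: [180.0, -0.1, 15.1]
force: [0.1, -0.2, -0.0]
gripper_width: 68.3
gripper_force: 0.0
time_s: 12.0
ee_pos: [503.9, 194.6, 168.5]
ee_rot: [180.0, -0.0, 15.1]
force: [0.0, 0.4, 0.0]
gripper_width: 68.4
gripper_force: 0.0
[503.85882246 194.58063988 168.50209117] [ 1.79996681e+02 -3.61116943e-03  1.51136543e+01] [ 1.98979723e+01  1.62989696e+01  9.67347485e+01 -3.92149976e-03
  6.69629602e+01  9.47858525e+01]
254.61470979235176 196.08829188165538
214 151 194 177
[39.19407638 18.18451464]
```

View pics/k.png

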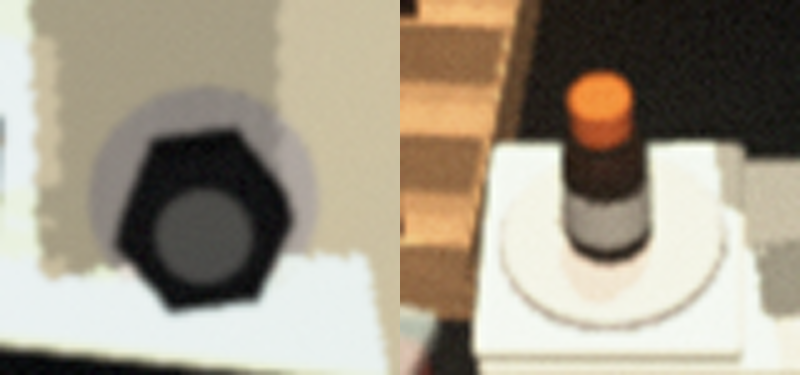

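The side crop shows the bottle upright in the middle of the plate (plate centre about (612,238), bottle base about (608,240)). In the wrist crop the knob's top centre is at (204,236) and its hexagon corners at (170,310), (260,300), (293,216) and (117,243). Next I work out its angle and centre.

```bash
cat > t.py <<'E'
from h import *
s=telemetry.state();print("T",s["torque"].round(3),"F",s["force"].round(1),"yaw",s["ee_rot"].round(1)[2],"w",round(s["gripper_width"],1),"z",s["ee_pos"].round(1),"t",s["time_s"])
E
python3 - <<'E'
from h import *
k=np.load("k.npz");c=dict(eyes.calibration("wrist"))
W=lambda u,v:px2w("wrist",214-.4+u/5,151-.4+v/5,83,c)[:2]
print("centre",W(204,236))
P=[W(*q) for q in [(117,243),(170,310),(260,300),(293,216)]]
for a,b in zip(P,P[1:]): d=b-a; print(np.linalg.norm(d).round(1), np.rad2deg(np.arctan2(d[1],d[0])).round(1))
d=P[3]-P[0];print(np.linalg.norm(d), np.rad2deg(np.arctan2(d[1],d[0])),(P[0]+P[3])/2)
E
python3 t.py
```

```text
centre [502.12326075 193.91254124]
18.7 -128.1
19.5 -68.2
19.8 -4.9
37.78588137390521 -65.87488736433072 [503.53622063 194.12548313]
T [ 0.031  0.005 -0.019] F [ 0.4  1.2 -0.5] yaw 15.1 w 68.3 z [504.4 194.7 169.3] t 12.1
```

```bash
python3 -m crank '[{"dx":-0.002,"dy":-0.0005,"dz":-0.03,"yaw":-0.88},{"dx":0,"dy":0,"dz":-0.03,"yaw":-0.88},{"dx":0,"dy":0,"dz":-0.03,"yaw":-0.88},{"dx":0,"dy":0,"dz":-0.025,"yaw":-0.88},{"dx":0,"dy":0,"dz":-0.02,"yaw":-0.88},{"dx":0,"dy":0,"dz":-0.015,"yaw":0},{"dx":0,"dy":0,"dz":-0.006,"yaw":0},{"dx":0,"dy":0,"dz":0,"yaw":0},{"dx":0,"dy":0,"dz":0,"yaw":0}]'; python3 t.py
```

```text
time_s: 13.22
ee_pos: [502.4, 194.3, 44.1]
ee_rot: [-180.0, -0.1, -6.9]
force: [0.1, -0.4, -0.6]
gripper_width: 68.1
gripper_force: 0.0
T [ 0.068 -0.029  0.036] F [ 0.1 -0.4 -0.6] yaw -6.9 w 68.1 z [502.4 194.3  44.1] t 13.225
```

Next I close on the flats.

```bash
python3 -m crank '[{"dx":0,"dy":0,"dz":0,"yaw":0},{"dx":0,"dy":0,"dz":0,"yaw":0},{"dx":0,"dy":0,"dz":0,"yaw":0},{"dx":0,"dy":0,"dz":0,"yaw":0},{"dx":0,"dy":0,"dz":0,"yaw":0},{"dx":0,"dy":0,"dz":0,"yaw":0}]' 0.2 35; python3 t.py; sleep 0; python3 -m crank '[{"dx":0,"dy":0,"dz":0,"yaw":0.4},{"dx":0,"dy":0,"dz":0,"yaw":0},{"dx":0,"dy":0,"dz":0,"yaw":0}]' >/dev/null; python3 t.py;python3 -m crank '[{"dx":0,"dy":0,"dz":0,"yaw":0.4},{"dx":0,"dy":0,"dz":0,"yaw":0},{"dx":0,"dy":0,"dz":0,"yaw":0}]' >/dev/null; python3 t.py
```

```text
time_s: 13.98
ee_pos: [501.8, 193.3, 43.6]
ee_rot: [179.9, 0.0, -6.9]
force: [-0.6, -5.4, 3.5]
gripper_width: 33.7
gripper_force: 35.0
T [-0.924  0.019  0.038] F [-0.6 -5.4  3.5] yaw -6.9 w 33.7 z [501.8 193.3  43.6] t 13.975
T [-0.93  -0.024 -0.199] F [-0.1 -4.9  3.5] yaw -4.9 w 33.8 z [501.8 193.4  43.6] t 14.35
T [-0.948 -0.015 -0.18 ] F [ 0.3 -5.3  2.3] yaw -2.9 w 33.4 z [501.8 193.4  43.6] t 14.725
```

The grip is good at 33.7 mm. The knob sits in a rest at yaw of about -7 and shows the 0.2 N m detent. I'll go up click by click anticlockwise, stopping each time 5° past the rest.

```bash
python3 -m crank '[{"dx":0,"dy":-0.001,"dz":0,"yaw":1},{"dx":0,"dy":0,"dz":0,"yaw":1},{"dx":0,"dy":0,"dz":0,"yaw":1},{"dx":0,"dy":0,"dz":0,"yaw":0.8},{"dx":0,"dy":0,"dz":0,"yaw":0},{"dx":0,"dy":0,"dz":0,"yaw":0}]'>/dev/null; python3 t.py; python3 -m crank '[{"dx":0,"dy":0,"dz":0,"yaw":0.6},{"dx":0,"dy":0,"dz":0,"yaw":0},{"dx":0,"dy":0,"dz":0,"yaw":0}]' >/dev/null; python3 t.py; python3 -m crank '[{"dx":0,"dy":0,"dz":0,"yaw":0.4},{"dx":0,"dy":0,"dz":0,"yaw":0},{"dx":0,"dy":0,"dz":0,"yaw":0}]' >/dev/null; python3 t.py
```

```text
T [-0.53   0.134  0.087] F [-1.5 -0.8  1.2] yaw 16.1 w 33.6 z [501.8 193.4  43.5] t 15.475
T [-0.283  0.115 -0.207] F [-0.8 -1.   2.1] yaw 19.0 w 33.6 z [501.8 193.5  43.6] t 15.85
T [-0.158  0.281 -0.159] F [-0.4  0.4  2.1] yaw 21.1 w 33.8 z [501.9 193.5  43.6] t 16.225
```

One click down, and no stop yet. Next one:

```bash
python3 -m crank '[{"dx":0,"dy":0,"dz":0,"yaw":1},{"dx":0,"dy":0,"dz":0,"yaw":1},{"dx":0,"dy":0,"dz":0,"yaw":1},{"dx":0,"dy":0,"dz":0,"yaw":0.8},{"dx":0,"dy":0,"dz":0,"yaw":0},{"dx":0,"dy":0,"dz":0,"yaw":0}]'>/dev/null; python3 t.py; python3 -m crank '[{"dx":0,"dy":0,"dz":0,"yaw":0.6},{"dx":0,"dy":0,"dz":0,"yaw":0},{"dx":0,"dy":0,"dz":0,"yaw":0}]' >/dev/null; python3 t.py; python3 -m crank '[{"dx":0,"dy":0,"dz":0,"yaw":0.4},{"dx":0,"dy":0,"dz":0,"yaw":0},{"dx":0,"dy":0,"dz":0,"yaw":0}]' >/dev/null; python3 t.py
```

```text
T [0.009 0.417 0.062] F [-2.7  1.4  2.1] yaw 40.1 w 33.5 z [501.8 193.5  43.5] t 16.975
T [ 0.141  0.465 -0.176] F [-2.7  1.9  3. ] yaw 43.0 w 34.0 z [501.8 193.6  43.6] t 17.35
T [ 0.473  0.587 -0.088] F [-3.5  3.7  2.8] yaw 45.1 w 33.9 z [501.8 193.5  43.5] t 17.725
```

```bash
python3 -m crank '[{"dx":0,"dy":0,"dz":0,"yaw":1},{"dx":0,"dy":0,"dz":0,"yaw":1},{"dx":0,"dy":0,"dz":0,"yaw":1},{"dx":0,"dy":0,"dz":0,"yaw":0.8},{"dx":0,"dy":0,"dz":0,"yaw":0},{"dx":0,"dy":0,"dz":0,"yaw":0}]'>/dev/null; python3 t.py; python3 -m crank '[{"dx":0,"dy":0,"dz":0,"yaw":0.6},{"dx":0,"dy":0,"dz":0,"yaw":0},{"dx":0,"dy":0,"dz":0,"yaw":0}]' >/dev/null; python3 t.py; python3 -m crank '[{"dx":0,"dy":0,"dz":0,"yaw":0.4},{"dx":0,"dy":0,"dz":0,"yaw":0},{"dx":0,"dy":0,"dz":0,"yaw":0}]' >/dev/null; python3 t.py
```

```text
T [0.566 0.68  0.05 ] F [-3.3  3.8  3.6] yaw 64.2 w 34.0 z [501.6 193.6  43.5] t 18.475
T [ 0.527  0.615 -0.168] F [-3.4  4.1  2.8] yaw 67.1 w 33.7 z [501.7 193.6  43.6] t 18.85
T [ 0.564  0.595 -0.143] F [-4.3  4.8  3.2] yaw 69.1 w 33.4 z [501.6 193.6  43.5] t 19.225
```

```bash
python3 -m crank '[{"dx":-0.001,"dy":0.001,"dz":0,"yaw":1},{"dx":0,"dy":0,"dz":0,"yaw":1},{"dx":0,"dy":0,"dz":0,"yaw":1},{"dx":0,"dy":0,"dz":0,"yaw":0.8},{"dx":0,"dy":0,"dz":0,"yaw":0},{"dx":0,"dy":0,"dz":0,"yaw":0}]'>/dev/null; python3 t.py; python3 -m crank '[{"dx":0,"dy":0,"dz":0,"yaw":0.6},{"dx":0,"dy":0,"dz":0,"yaw":0},{"dx":0,"dy":0,"dz":0,"yaw":0}]' >/dev/null; python3 t.py; python3 -m crank '[{"dx":0,"dy":0,"dz":0,"yaw":0.4},{"dx":0,"dy":0,"dz":0,"yaw":0},{"dx":0,"dy":0,"dz":0,"yaw":0}]' >/dev/null; python3 t.py
```

```text
T [-0.178  0.195  0.077] F [-1.3 -0.1  2.2] yaw 88.1 w 33.5 z [501.5 193.7  43.6] t 19.975
T [-0.47  -0.045 -0.09 ] F [-0.8 -1.6  2.3] yaw 91.1 w 33.6 z [501.5 193.7  43.5] t 20.35
T [-0.759 -0.27  -0.171] F [ 0.3 -3.7  1.9] yaw 93.1 w 33.7 z [501.5 193.7  43.6] t 20.725
```

```bash
python3 -m crank '[{"dx":0,"dy":0,"dz":0,"yaw":0.3},{"dx":0,"dy":0,"dz":0,"yaw":0},{"dx":0,"dy":0,"dz":0,"yaw":0}]' >/dev/null; python3 t.py; python3 -m crank '[{"dx":0,"dy":0,"dz":0,"yaw":0.3},{"dx":0,"dy":0,"dz":0,"yaw":0},{"dx":0,"dy":0,"dz":0,"yaw":0}]' >/dev/null; python3 t.py
```

```text
T [-1.064 -0.456 -0.173] F [ 2.3 -4.2  1.1] yaw 94.6 w 33.7 z [501.4 193.8  43.6] t 21.1
T [-1.168 -0.505 -0.105] F [ 1.3 -4.4  1.8] yaw 96.1 w 33.7 z [501.4 193.8  43.6] t 21.475
```

The moment is fading, so this isn't the stop either. I continue to the next rest at about 113.

```bash
python3 -m crank '[{"dx":0,"dy":-0.0005,"dz":0,"yaw":1},{"dx":0,"dy":0,"dz":0,"yaw":1},{"dx":0,"dy":0,"dz":0,"yaw":0.8},{"dx":0,"dy":0,"dz":0,"yaw":0.4},{"dx":0,"dy":0,"dz":0,"yaw":0},{"dx":0,"dy":0,"dz":0,"yaw":0}]'>/dev/null; python3 t.py; python3 -m crank '[{"dx":0,"dy":0,"dz":0,"yaw":0.6},{"dx":0,"dy":0,"dz":0,"yaw":0},{"dx":0,"dy":0,"dz":0,"yaw":0}]' >/dev/null; python3 t.py; python3 -m crank '[{"dx":0,"dy":0,"dz":0,"yaw":0.3},{"dx":0,"dy":0,"dz":0,"yaw":0},{"dx":0,"dy":0,"dz":0,"yaw":0}]' >/dev/null; python3 t.py
```

```text
T [-0.848 -0.437  0.072] F [ 2.  -3.8  2. ] yaw 112.1 w 33.7 z [501.3 193.7  43.6] t 22.225
T [-0.796 -0.558 -0.168] F [ 2.3 -2.9  1.2] yaw 115.0 w 33.6 z [501.3 193.7  43.6] t 22.6
T [-0.799 -0.594 -0.24 ] F [ 2.8 -3.1  0.8] yaw 116.6 w 33.4 z [501.2 193.7  43.6] t 22.975
```

```bash
python3 -m crank '[{"dx":0,"dy":0,"dz":0,"yaw":0.2},{"dx":0,"dy":0,"dz":0,"yaw":0},{"dx":0,"dy":0,"dz":0,"yaw":0}]' >/dev/null; python3 t.py; python3 -m crank '[{"dx":0,"dy":0,"dz":0,"yaw":0.2},{"dx":0,"dy":0,"dz":0,"yaw":0},{"dx":0,"dy":0,"dz":0,"yaw":0}]' >/dev/null; python3 t.py
```

```text
T [-0.8   -0.635 -0.315] F [ 1.9 -3.   0.8] yaw 117.6 w 34.2 z [501.3 193.7  43.6] t 23.35
T [-0.765 -0.591 -0.35 ] F [ 3.6 -3.2  0.2] yaw 118.6 w 33.5 z [501.2 193.7  43.5] t 23.725
```

The moment climbs steadily to 0.35 N m, so this is the end stop, with the off rest at yaw of about 113. I'll go back to it, then 120° clockwise to yaw -7, checking on the way.

```bash
python3 -m crank '[{"dx":0,"dy":0,"dz":0,"yaw":-0.6},{"dx":0,"dy":0,"dz":0,"yaw":-0.52},{"dx":0,"dy":0,"dz":0,"yaw":0},{"dx":0,"dy":0,"dz":0,"yaw":0}]'>/dev/null; python3 t.py
python3 -m crank '[{"dx":0,"dy":0,"dz":0,"yaw":-0.8},{"dx":0,"dy":0,"dz":0,"yaw":0},{"dx":0,"dy":0,"dz":0,"yaw":0}]'>/dev/null; python3 t.py
python3 -m crank '[{"dx":0,"dy":0,"dz":0,"yaw":-1},{"dx":0,"dy":0,"dz":0,"yaw":-1},{"dx":0,"dy":0,"dz":0,"yaw":-1},{"dx":0,"dy":0,"dz":0,"yaw":-1},{"dx":0,"dy":0,"dz":0,"yaw":0},{"dx":0,"dy":0,"dz":0,"yaw":0}]'>/dev/null; python3 t.py
python3 -m crank '[{"dx":0,"dy":0,"dz":0,"yaw":-0.8},{"dx":0,"dy":0,"dz":0,"yaw":0},{"dx":0,"dy":0,"dz":0,"yaw":0}]'>/dev/null; python3 t.py
```

```text
T [-0.756 -0.667 -0.012] F [ 2.6 -2.5  0.4] yaw 113.1 w 33.6 z [501.3 193.7  43.6] t 24.225
T [-0.676 -0.704  0.081] F [ 4.  -2.   0.9] yaw 109.1 w 33.7 z [501.3 193.7  43.6] t 24.6
T [-0.672 -0.922 -0.03 ] F [ 4.1 -1.9 -0.1] yaw 89.1 w 33.8 z [501.4 193.8  43.6] t 25.35
T [-0.663 -0.84   0.117] F [ 4.7 -2.5  0.3] yaw 85.1 w 33.5 z [501.4 193.8  43.6] t 25.725
```

```bash
python3 -m crank '[{"dx":0,"dy":0,"dz":0,"yaw":-0.88},{"dx":0,"dy":0,"dz":0,"yaw":-0.88},{"dx":0,"dy":0,"dz":0,"yaw":-0.88},{"dx":0,"dy":0,"dz":0,"yaw":-0.88},{"dx":0,"dy":0,"dz":0,"yaw":-0.88},{"dx":0,"dy":0,"dz":0,"yaw":-0.8},{"dx":0,"dy":0,"dz":0,"yaw":-0.8},{"dx":0,"dy":0,"dz":0,"yaw":-0.8},{"dx":0,"dy":0,"dz":0,"yaw":-0.8},{"dx":0,"dy":0,"dz":0,"yaw":-0.8}]'>/dev/null; python3 t.py
python3 -m crank '[{"dx":0,"dy":0,"dz":0,"yaw":-0.8},{"dx":0,"dy":0,"dz":0,"yaw":-0.8},{"dx":0,"dy":0,"dz":0,"yaw":-0.8},{"dx":0,"dy":0,"dz":0,"yaw":-0.8},{"dx":0,"dy":0,"dz":0,"yaw":-0.8},{"dx":0,"dy":0,"dz":0,"yaw":0},{"dx":0,"dy":0,"dz":0,"yaw":0}]'>/dev/null; python3 t.py
python3 -m crank '[{"dx":0,"dy":0,"dz":0,"yaw":-0.8},{"dx":0,"dy":0,"dz":0,"yaw":-0.8},{"dx":0,"dy":0,"dz":0,"yaw":-0.8},{"dx":0,"dy":0,"dz":0,"yaw":-0.8},{"dx":0,"dy":0,"dz":0,"yaw":-0.8},{"dx":0,"dy":0,"dz":0,"yaw":-0.2},{"dx":0,"dy":0,"dz":0,"yaw":0},{"dx":0,"dy":0,"dz":0,"yaw":0}]'>/dev/null; python3 t.py
```

```text
T [-0.769 -0.997 -0.086] F [ 4.5 -3.2 -0.3] yaw 42.9 w 33.7 z [501.7 193.6  43.6] t 26.975
T [-0.834 -1.059 -0.187] F [ 4.5 -3.6 -0.3] yaw 23.1 w 33.6 z [501.8 193.5  43.6] t 27.85
T [-0.884 -0.963 -0.012] F [ 5.7 -4.3 -1.3] yaw 2.1 w 33.8 z [501.8 193.4  43.6] t 28.85
```

```bash
python3 -m crank '[{"dx":0,"dy":0,"dz":0,"yaw":-0.8},{"dx":0,"dy":0,"dz":0,"yaw":-0.8},{"dx":0,"dy":0,"dz":0,"yaw":-0.2},{"dx":0,"dy":0,"dz":0,"yaw":0},{"dx":0,"dy":0,"dz":0,"yaw":0}]'>/dev/null; python3 t.py
python3 -m crank '[{"dx":0,"dy":0,"dz":0,"yaw":0},{"dx":0,"dy":0,"dz":0,"yaw":0},{"dx":0,"dy":0,"dz":0,"yaw":0},{"dx":0,"dy":0,"dz":0,"yaw":0},{"dx":0,"dy":0,"dz":0,"yaw":0},{"dx":0,"dy":0,"dz":0,"yaw":0}]' 0.75; python3 t.py
```

```text
T [-0.821 -0.938  0.008] F [ 5.3 -5.  -0.4] yaw -6.9 w 33.9 z [501.7 193.3  43.6] t 29.475
time_s: 30.22
ee_pos: [501.1, 193.7, 43.5]
ee_rot: [180.0, 0.0, -7.0]
force: [0.4, -0.3, 0.0]
gripper_width: 68.4
gripper_force: 0.0
T [0.038 0.019 0.039] F [ 0.4 -0.3  0. ] yaw -7.0 w 68.4 z [501.1 193.7  43.5] t 30.225
```

```bash
python3 -m crank '[{"dx":0,"dy":0,"dz":0.03,"yaw":0},{"dx":0,"dy":0,"dz":0.05,"yaw":0},{"dx":0,"dy":0,"dz":0.06,"yaw":0},{"dx":0,"dy":0,"dz":0.06,"yaw":0},{"dx":0,"dy":0,"dz":0.04,"yaw":0},{"dx":-0.05,"dy":0,"dz":0,"yaw":0},{"dx":-0.05,"dy":0,"dz":0,"yaw":0},{"dx":0,"dy":0,"dz":0,"yaw":0},{"dx":0,"dy":0,"dz":0,"yaw":0}]'
python3 - <<'E'
from h import *
for n in("top","side"):
    im=eyes.grab_frame(n).astype(int); u,v=[int(x) for x in w2px(n,[641.4,214.2,188])]
    m=(im[...,0]>150)&(im[...,2]<90)&(im[...,1]<170); m[:v-25]=0;m[v+25:]=0;m[:,:u-20]=0;m[:,u+20:]=0
    y,x=np.nonzero(m);print(n,len(x),x.mean(),y.mean(),w2px(n,[641.4,214.2,190]),px2w(n,x.mean(),y.mean(),187) if n=="top" else "")
E
```

```text
time_s: 31.35
ee_pos: [421.7, 193.8, 235.8]
ee_rot: [-180.0, -0.1, -7.0]
force: [-0.4, 0.2, -0.4]
gripper_width: 68.2
gripper_force: 0.0
top 103 199.6893203883495 158.49514563106797 [197.91037089 163.60948397] [657.76911968 208.90521313 187.        ]
side 177 229.4463276836158 194.42937853107344 [233.19407638 195.18451464]
```

Run:
```python
from h import *
for n in("top","side"):
    im=eyes.grab_frame(n); u,v=[int(x) for x in w2px(n,[641.4,214.2,188])]
    h=cv2.cvtColor(im,cv2.COLOR_RGB2HSV); m=((h[...,1]>185)&(h[...,2]>130)&(h[...,0]<20)).astype(np.uint8)
    k,l,st,ce=cv2.connectedComponentsWithStats(m)
    for i in range(1,k):
        if abs(ce[i]-[u,v]).max()<25 and st[i,4]>8: print(n,st[i],ce[i].round(1),px2w(n,*ce[i],188 if n=="top" else 182).round(1))
    print(w2px(n,[641.4,214.2,190]).round(1))
im=eyes.grab_frame("side")[...,::-1];a,b=[int(x) for x in w2px("side",[575,205,80])]
```

```text
top [194 159  10  10  73] [198.  163.5] [642.  214.1 188. ]
[197.9 163.6]
side [228 192  12  14 147] [233.7 198.3] [639.6 218.  182. ]
[233.2 195.2]
```

The bottle's cap is at (642,214), over the plate centre. The arm is clear, so I'm handing in.

```bash
python3 -c "
from workcell import ticket
print(ticket.job_done())"
```

```text
the job is handed in; nothing more can be done
None
```

The job is handed in: the orange-capped bottle stands let go within about 1 mm of the plate centre, and the knob went back to its end stop (0.35 N m at most) and then 120° clockwise to the fifth click; the hand-in returned no verdict.

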